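# Take the play out of a belt idler's bearing

### The job

Check the bearing of the spoked idler wheel on the bench fixture: by the top of its rim, rock the wheel gently on its axle against its stops, first away from the lever side and then towards the lever side, to feel the play. Then swing the take-up lever over until the play is just gone without squeezing the bearing hard, and rock the wheel gently both ways in the same order to confirm it is firm. Let go of everything, never force the bearing, and leave the other things on the bench alone.

Things in the scene. Friction and masses are not known exactly. Their poses are not given: they have to be found in the camera images.
- hub (a joint): Wheel's tilt on its axle (rad), about the line through its centre along the fixture's x. 0: square to the axle; negative: rim top leans away from the lever side (to +y); positive: towards it. Moves freely through the play (0.04 to 0.14 rad each way at start, equal both ways), then meets a springy stop: about 7 N per mm at the rim top, 16 N per mm once play is gone.
- stand: Grey fixture bolted to the bench. Base plate 160 (x) x 240 (y from -150 to 90) x 12 mm; pedestal 56 x 26 mm, 146 mm high, at y -96 to -70; steel axle along y at height 120 mm, y -130 to 35. Origin on the bench surface below the wheel's centre; y along the axle, lever on the -y side, z up.
- wheel: Aluminium five-spoked idler wheel, 150 mm diameter, rim 22 mm wide (along the axle) and 11 mm thick radially, standing upright in the fixture's x-z plane. Origin at its centre, on the axle, 120 mm above the bench. It also spins freely on the axle.
- collar: Steel take-up collar, 68 mm diameter, on the axle between wheel and pedestal; origin on the axle. Bears on the wheel's bearing 30 mm above and below the axle: play each way (rad) = axial gap / 30 mm. The lever's thread drives it 3 mm towards the wheel per rad. Past the end of play it squeezes the bearing by about 190 N per rad of lever; up to 0.2 rad past is a proper light preload.
- lever (a joint): Take-up lever's angle (rad), 0 to 1.8; grows as its tip swings over the top towards the fixture's +x. At 0 it leans 0.9 rad from upright towards -x, at 0.9 it is upright. Starts between 0 and 0.25, stays where left (friction about 3 N at the tip). Play ends somewhere from 0.65 to 1.4; the bearing's wear cannot be seen.
- lever_grip (a point): Middle of the grey round handle at the lever's tip: 16 mm diameter, 52 mm long, lying along the fixture's y, sticking out on the side away from the wheel; 110 mm from the lever's pivot. The arm of the lever is 16 x 9 mm and lies 28 mm nearer the wheel.
- lever_pivot (a point): Axis about which the lever turns (along the fixture's y), at axle height 120 mm, 120 mm from the wheel's plane on the lever side.
- rim_top (a point): Top of the wheel's rim, mid-width, 75 mm above the axle, 195 mm above the bench when square.
- screwdriver: Screwdriver, 190 mm long, lying on the bench: leave alone. Origin on the bench under it.
- oiler: Clear plastic oil bottle with black cap, 48 mm diameter, 110 mm high, upright: leave alone. Origin at its underside.
- bin: Open blue plastic parts bin 170 x 120 x 70 mm: leave alone. Origin at the centre of its underside.
- bearing: Spare steel bearing ring, 52 mm diameter, 15 mm high, lying flat: leave alone. Origin at the centre of its underside.

How it is judged (in metres and radians):
On the way, in this order (a step that is already met when the one before it is completed fails the run):
1. the slack wheel is rocked against its stop away from the lever side (value of joint hub below -0.025 rad and contact force between collar and wheel above 2 N), for 0.1 s.
2. the slack wheel is rocked against its stop towards the lever side (value of joint hub above 0.025 rad and contact force between collar and wheel above 2 N), for 0.1 s.
3. the play is taken up with the lever: the bearing lightly squeezed (1 to 42 N), wheel square and not touched (contact force between collar and wheel between 1 and 42 N and value of joint hub between -0.004 and 0.004 rad and contact force between the fingers and wheel below 0.1 N), for 0.3 s.
4. the tightened wheel is pushed away from the lever side and gives no more than its spring (value of joint hub between -0.03 and -0.003 rad and contact force between the fingers and wheel above 1 N), for 0.1 s.
5. the tightened wheel is pushed towards the lever side and gives no more than its spring (value of joint hub between 0.003 and 0.03 rad and contact force between the fingers and wheel above 1 N), for 0.1 s.
At the end, for the whole second after the job is handed in: The wheel stands square (tilt under 0.004 rad) with no play: the collar rests on the bearing with a light squeeze of 1 to 42 N; the lever is at rest and nothing is touched (contact force between collar and wheel between 1 and 42 N and value of joint hub between -0.004 and 0.004 rad and velocity of joint lever between -0.02 and 0.02 rad/s).
It fails at once if the bearing is forced: more than 60 N between collar and wheel bearing (about 27 N sideways on the rim's top while slack, or the lever about 0.3 rad too far) (contact force between collar and wheel above 60 N).
It fails at once if a bystander is moved by more than 20 mm (distance of any of screwdriver, oiler, bin, bearing from where it was at the start of the episode above 0.02 m).
It also fails if it takes over 72 s, if anything falls off the work surface, if the arm or the gripper's body presses on something with over 40 N, if the wrist force passes 120 N, or if a joint passes its speed limit or range.

### The arm

A 6-joint arm with a two-finger parallel gripper is mounted at the origin on the work surface. World frame = base frame: x ahead of the robot, y to its left, z up, the work surface at z = 0. Lengths are in m, angles in degrees, forces in N, time in s.
With the tool pointing down it reaches from about 0.4 to 0.825 m from the base axis. Payload 7 kg.
Tool frame: the origin (TCP) lies midway between the tips of the shut fingers; the grasp point (between the pads) lies 19 mm behind it; z points along the fingers, y is the line along which they close (so a half turn about z gives the same grasp; the last joint's range is limited). The gripper opens to 88 mm and grips with 3 to 60 N. Pads are 19 mm wide; open, the fingers measure 130 mm over their backs; the gripper's body (78 mm by 193 mm) begins 47 mm behind the grasp point.
Start: joints at [-47.091, 20.546, 0.682, 0, -70.136, -16.507], TCP at [0.3, -0.605, 0.227] pointing down, gripper open.
Joint ranges: [-176.03, 176.03], [-82.01, 121.73], [-58.28, 71.71], [-173.87, 95.51], [-174.79, -0.11], [-173.66, 173.66]. Speed limits (degrees/s): [136.94, 136.94, 172.46, 180, 180, 180].

### API

Orientations are given as [roll, pitch, yaw] about the fixed x, y, z axes, in that order (R = Rz(yaw) Ry(pitch) Rx(roll)).
In Python, from plant import ctrl, viewer, close_job gives the robot as it stands. The module is installed in compiled form; this text tells all that it offers.
- The arm moves only by the tool step_arm, never from a script. Its argument "moves" is a list that holds one entry, the list of rows, each a list of 5 numbers: the shift along the world's x, y, z in cm, then the turn about the world's z in rad, then the finger opening in cm, from 0 to 8.76. In form: [[[tx, ty, tz, twist, grip], ...]]. A call has 1 to 10 rows; each row shifts and turns the commanded pose from where the row before left it; what a row does not reach is not made up. A row lasts 1/10 s, in which the tool goes at most 50 mm and 8.59 degrees, less where a joint would pass 70% of its speed; a pose out of reach is approached as far as the arm can. A call with a gripper value outside its range is refused whole. The fingers move at their own pace and stop on an object; the grip force is fixed at half the most. Time passes only in rows, so rows that do not move let the fingers close. It gives the time, the measured TCP pose, the force, the opening and the grip force at its end, in the units of the state.
- ctrl.get_obs(): the state, without advancing time (a new reading comes with each control period).
- viewer.snapshot(name): name is "scene" or "top" or "wrist"; returns (picture, depth): 480x640x3 uint8, blue, green, red; 480x640 float32, m along the optical axis (not along the pixel's ray), 0 where there is no reading.
- viewer.camera_info(name): a dict with "camera_matrix" (3x3 intrinsics, pixels), "k1" (the pictures are not rectified: a ray, as slopes to the right and down, at radius r is drawn at 1 + k1 r^2 times it, then the intrinsics apply), "eye" and "orientation" of the camera in the world. Camera axes: x right, y down, z forward; pixel columns grow to the right and rows downward; lengths in m; the calibration is good to about 2 mm. A picture is of the moment at which its call begins: read the wrist's pose just before it. camera_info takes no time and is no camera call; for the wrist camera it gives the pose at the moment of the call.
- close_job(): hands the job in; it is judged then, once.
The state is a dict: "clock": time; "joint_pos": joint angles; "qvel": joint speeds; "tau": joint torques, N m; "tool_pos": TCP position; "orientation": TCP orientation; "force": force on the tool from outside, world axes, zero at the start; "moment": the same for the moment, N m; "opening": finger opening in m; "gripper_force": force on a finger pad.
Only numpy, scipy, OpenCV 4.12 (cv2) and the standard library are available. Lean on these libraries where they do the work, as an engineer would, in place of code of your own. Each camera call takes 0.05 s, during which the arm holds its last target. There are 200 camera calls.

## Working session

There is one attempt and no reset: what is moved stays moved. The work goes in short steps, Python scripts to look and compute and a tool call to move; the robot and the scene stay as the last step left them, time stands still between calls to the robot, and variables do not carry over. Pictures are saved under pics/ and viewed, at most 10 in all, crops included, and the job is handed in when it is done.

Besides the shell and the picture viewer there is one more tool, called after "Call:" by a JSON object that holds its "op" and its "data", one argument or row to a line. step_arm: Moves the arm, as the interface text tells. Its arguments: {"type":"object","properties":{"moves":{"type":"array","items":{"type":"array","items":{"type":"array","items":{"type":"number"}}}}},"required":["moves"]}

```bash
mkdir -p pics; cat > h.py <<'E'
import numpy as np, cv2
from plant import ctrl, viewer, close_job
from scipy.spatial.transform import Rotation as R
def Rm(o):
    o=np.array(o,float)
    if o.shape==(3,3): return o
    if o.size==4: return R.from_quat(o).as_matrix()
    return R.from_euler('xyz',o,degrees=True).as_matrix()
def cloud(name):
    i=viewer.camera_info(name); p,d=viewer.snapshot(name)
    K=np.array(i['camera_matrix']);k=i['k1']
    uv=np.stack(np.meshgrid(np.arange(640),np.arange(480)),-1).reshape(-1,1,2).astype(np.float64)
    s=cv2.undistortPoints(uv,K,np.array([k,0,0,0],float)).reshape(480,640,2)
    P=np.dstack([s,np.ones((480,640))])*d[...,None]
    return p,d,P@Rm(i['orientation']).T+np.array(i['eye'])
E
python3 - <<'E'
from h import *
print(ctrl.get_obs())
for n in ['scene','top']:
    print(viewer.camera_info(n))
    p,d,W=cloud(n); cv2.imwrite(f'pics/{n}0.png',p); np.savez(f'{n}0.npz',p=p,W=W,d=d)
    print((d>0).mean())
E
```

```text
{'clock': 0.0, 'joint_pos': array([-4.70934760e+01,  2.05899097e+01,  6.33318595e-01, -1.85743817e-02,
       -7.01389378e+01, -1.65061973e+01]), 'qvel': array([ 0.06208548,  0.02689265, -0.03024435, -0.0108156 ,  0.04805786,
        0.04420461]), 'tau': array([-4.33679752e-04, -5.82718134e+01,  2.93046999e+01,  6.99684441e+00,
        6.78255004e-03, -1.45636864e-04]), 'tool_pos': array([ 0.29985923, -0.60416957,  0.22564134]), 'orientation': array([ 1.79903447e+02, -1.04023232e-02, -1.53605990e+02]), 'force': array([-0.082518  , -0.30772206, -0.43132459]), 'moment': array([-0.05958467,  0.04244445, -0.03313627]), 'gripper_force': 0.0, 'opening': 0.08813201829097479}
{'camera_matrix': array([[557.04041755,   0.        , 316.8117115 ],
       [  0.        , 557.04041755, 238.89022728],
       [  0.        ,   0.        ,   1.        ]]), 'k1': -0.0830845123245935, 'eye': array([ 1.21065747, -0.19187366,  1.13547162]), 'orientation': array([-144.52012136,    0.37598415,   77.1749072 ])}
0.9958951822916666
{'camera_matrix': array([[537.98286356,   0.        , 315.24557313],
       [  0.        , 537.98286356, 240.98094608],
       [  0.        ,   0.        ,   1.        ]]), 'k1': 0.03035333492440934, 'eye': array([ 0.3992683 , -0.0100294 ,  1.50837968]), 'orientation': array([-1.75526788e+02, -1.52921797e-01, -9.01706859e+01])}
0.9959016927083333
```

View pics/scene0.png

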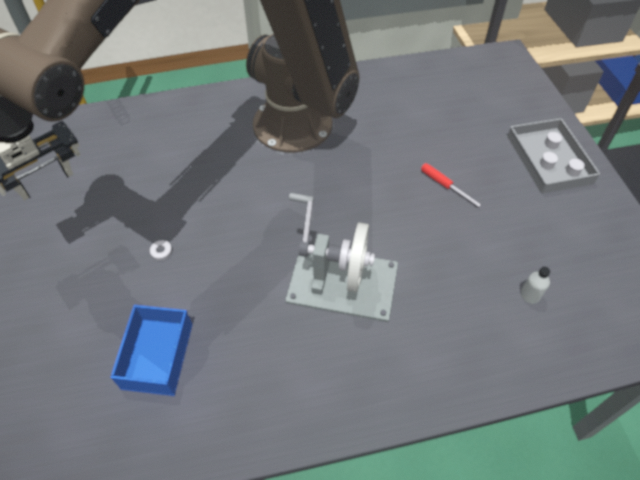

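View pics/top0.png

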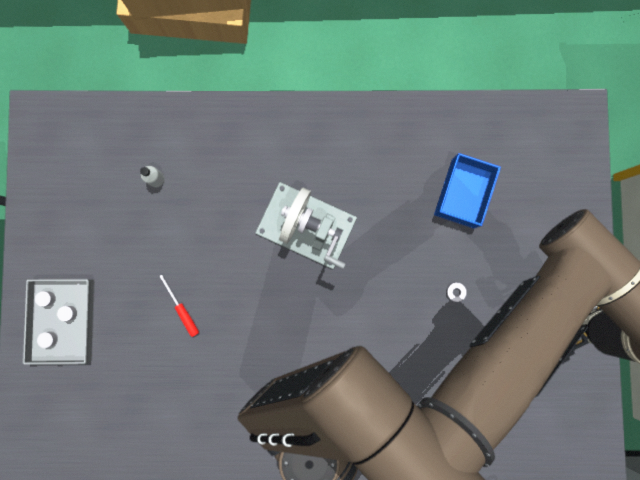

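The scene view shows the fixture at about (345,260), with the wheel at (358,258) and the lever grip at (300,197). In the top view the fixture is at (306,226), the wheel at (295,216) and the grip at (335,264). The screwdriver, oiler, bin and bearing ring are all well clear. Next I measure the fixture pose from the depth data.

```bash
python3 - <<'E'
from h import *
out={}
for n,(a,b,c,e) in {'top':(245,365,170,285),'scene':(275,410,180,330)}.items():
    z=np.load(n+'0.npz'); W=z['W'][c:e,a:b].reshape(-1,3)
    dk=np.median(z['W'][300:320,380:400,2]) 
    print(n,'bench z',dk, np.median(z['W'][200:210,200:215,2]))
    pl=W[(W[:,2]>0.007)&(W[:,2]<0.017)]
    r=cv2.minAreaRect((pl[:,:2]*1000).astype(np.float32)); print('plate',r)
    out[n]=W
W=out['top']; 
for n,W in out.items():
    hi=W[W[:,2]>0.17]; print(n,len(hi)); 
    print(np.round(hi[np.argsort(-hi[:,2])][:60:3],4).tolist())
E
```

```text
top bench z 0.0012222585959037469 0.0013484465719834082
plate ((557.4204711914062, 15.9127197265625), (335.4374694824219, 321.2917785644531), 89.84068298339844)
scene bench z 0.008371054598469319 6.639815262132753e-05
plate ((462.1195983886719, 26.48626708984375), (339.2351989746094, 440.0401916503906), 73.09378051757812)
top 656
[[0.3993, -0.01, 1.5084], [0.3993, -0.01, 1.5084], [0.3993, -0.01, 1.5084], [0.3993, -0.01, 1.5084], [0.3993, -0.01, 1.5084], [0.3993, -0.01, 1.5084], [0.3993, -0.01, 1.5084], [0.3993, -0.01, 1.5084], [0.3993, -0.01, 1.5084], [0.3993, -0.01, 1.5084], [0.3993, -0.01, 1.5084], [0.3993, -0.01, 1.5084], [0.3993, -0.01, 1.5084], [0.3993, -0.01, 1.5084], [0.3993, -0.01, 1.5084], [0.3993, -0.01, 1.5084], [0.3993, -0.01, 1.5084], [0.3993, -0.01, 1.5084], [0.3993, -0.01, 1.5084], [0.447, -0.0802, 0.2182]]
scene 837
[[1.2107, -0.1919, 1.1355], [1.2107, -0.1919, 1.1355], [1.2107, -0.1919, 1.1355], [1.2107, -0.1919, 1.1355], [1.2107, -0.1919, 1.1355], [1.2107, -0.1919, 1.1355], [1.2107, -0.1919, 1.1355], [1.2107, -0.1919, 1.1355], [1.2107, -0.1919, 1.1355], [1.2107, -0.1919, 1.1355], [1.2107, -0.1919, 1.1355], [1.2107, -0.1919, 1.1355], [1.2107, -0.1919, 1.1355], [1.2107, -0.1919, 1.1355], [1.2107, -0.1919, 1.1355], [1.2107, -0.1919, 1.1355], [1.2107, -0.1919, 1.1355], [1.2107, -0.1919, 1.1355], [1.2107, -0.1919, 1.1355], [1.2107, -0.1919, 1.1355]]
```

```bash
cat >> h.py <<'E'
def rays(n,uv,h):
    i=viewer.camera_info(n);K=np.array(i['camera_matrix'])
    s=cv2.undistortPoints(np.array(uv,float).reshape(-1,1,2),K,np.array([i['k1'],0,0,0.])).reshape(-1,2)
    D=np.c_[s,np.ones(len(s))]@Rm(i['orientation']).T; e=np.array(i['eye'])
    return e+D*((h-e[2])/D[:,2])[:,None]
E
python3 - <<'E'
from h import *
for n,(a,b,c,e) in {'top':(245,370,170,285),'scene':(275,410,180,330)}.items():
    z=np.load(n+'0.npz'); p=z['p'];W=z['W']
    m=np.zeros((480,640),np.uint8); g=p.min(2); m[c:e,a:b]=(g[c:e,a:b]>125)
    m=cv2.morphologyEx(m,cv2.MORPH_OPEN,np.ones((2,2)))
    cs=max(cv2.findContours(m,0,2)[0],key=cv2.contourArea)
    if n=='top':
        pts=rays(n,cs.reshape(-1,2),0.012)
        print(n,cv2.minAreaRect((rays(n,cs.reshape(-1,2),.012)[:,:2]*1000).astype(np.float32)))
    x=p[c:e,a:b]; 
    cv2.imwrite(f'pics/{n}crop.png',cv2.resize(x,None,fx=5 if n=='top' else 4,fy=5 if n=='top' else 4,interpolation=cv2.INTER_CUBIC))
    V=W[c:e,a:b].reshape(-1,3); ok=(V[:,2]>.14)&(V[:,2]<.25); V=V[ok]
    print(n,len(V),np.round(V.min(0),3),np.round(V.max(0),3))
    for h0 in np.arange(.14,.24,.01):
        s=V[(V[:,2]>=h0)&(V[:,2]<h0+.01)]
        if len(s): print(round(h0,2),len(s),np.round(s.min(0),3)[:2],np.round(s.max(0),3)[:2],np.round(np.median(s,0),3)[:2])
E
```

```text
top ((560.7447509765625, -4.18975830078125), (266.4596252441406, 174.55532836914062), 65.23958587646484)
top 1179 [ 0.438 -0.086  0.14 ] [0.642 0.078 0.219]
0.14 362 [ 0.508 -0.08 ] [0.642 0.078] [ 0.546 -0.026]
0.15 159 [ 0.502 -0.067] [0.641 0.075] [0.554 0.009]
0.16 57 [ 0.499 -0.066] [0.637 0.074] [0.522 0.022]
0.17 83 [ 0.493 -0.061] [0.632 0.069] [0.534 0.026]
0.18 134 [ 0.483 -0.058] [0.628 0.066] [0.552 0.031]
0.19 231 [ 0.472 -0.052] [0.607 0.061] [0.571 0.038]
0.2 50 [ 0.44  -0.086] [0.592 0.05 ] [ 0.456 -0.053]
0.21 103 [ 0.438 -0.083] [ 0.469 -0.035] [ 0.452 -0.059]
scene 1489 [ 0.436 -0.086  0.14 ] [0.641 0.076 0.217]
0.14 470 [ 0.501 -0.079] [0.641 0.076] [ 0.548 -0.032]
0.15 170 [ 0.487 -0.067] [0.638 0.076] [0.564 0.008]
0.16 93 [ 0.488 -0.065] [0.633 0.073] [0.623 0.007]
0.17 121 [ 0.48  -0.061] [0.628 0.068] [0.614 0.013]
0.18 177 [ 0.468 -0.057] [0.621 0.065] [0.598 0.025]
0.19 266 [ 0.451 -0.065] [0.607 0.058] [0.572 0.035]
0.2 79 [ 0.44  -0.086] [ 0.475 -0.038] [ 0.458 -0.052]
0.21 113 [ 0.436 -0.085] [ 0.469 -0.037] [ 0.451 -0.062]
```

View pics/topcrop.png

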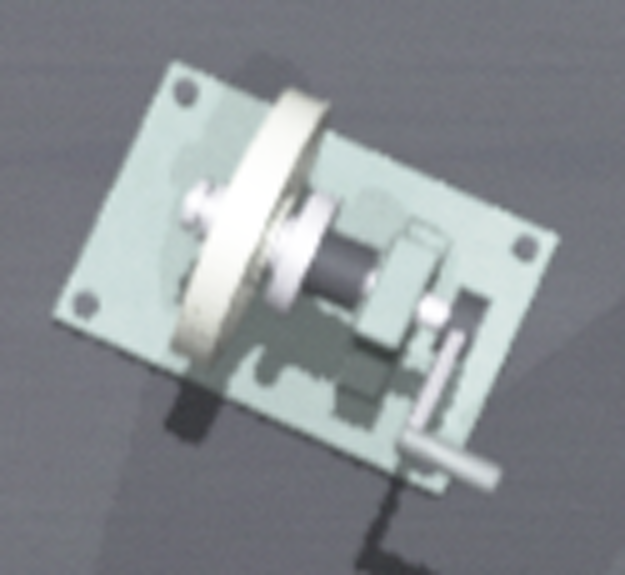

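View pics/scenecrop.png

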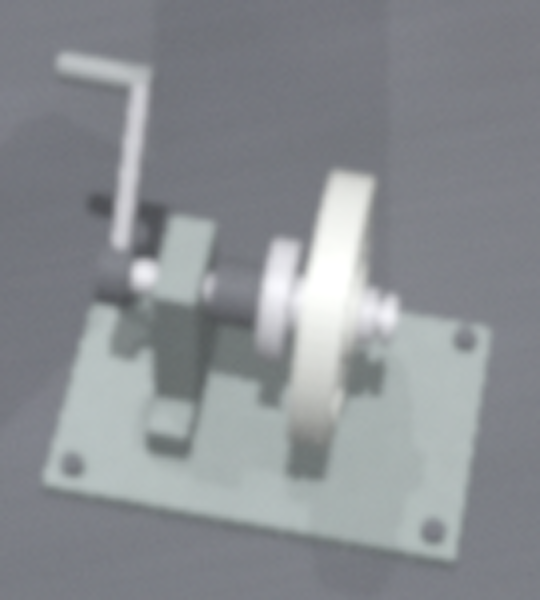

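The top crop shows plate corners at crop (175,62), (557,237), (440,493) and (53,315), and the grip from (405,440) to (497,480). The scene crop shows corners at (490,328), (457,558) and (45,485). I'll cast these onto z = 12 mm.

```bash
python3 - <<'E'
from h import *
c=np.array([(175,62),(557,237),(440,493),(53,315)])/5+[245,170]-.4
T=rays('top',c,.012); print(T.round(4).tolist(),[np.linalg.norm(T[i]-T[i-1]).round(4) for i in range(4)])
s=np.array([(490,328),(457,558),(45,485)])/4+[275,180]-.4
S=rays('scene',s,.012); print(S.round(4).tolist(),[np.linalg.norm(S[i]-S[i-1]).round(4) for i in range(3)])
ctr=T.mean(0)
# fixture y: from lever (corners 1,2) to wheel side (0,3)
fy=(T[0]+T[3]-T[1]-T[2])[:2]; fy/=np.linalg.norm(fy); fx=np.array([fy[1],-fy[0]])
O=ctr[:2]+fy*.03
print('yaw',np.degrees(np.arctan2(fx[1],fx[0])),'O',O)
for n in ['top','scene']:
    V=np.load(n+'0.npz')['W'].reshape(-1,3); V=V[(V[:,2]>.02)&(V[:,2]<.25)]
    q=V[:,:2]-O; L=np.c_[q@fx,q@fy,V[:,2]]
    r=np.hypot(L[:,0],L[:,2]-.12); rim=L[(abs(L[:,1])<.03)&(r>.055)&(r<.085)&(L[:,2]>.13)]
    print(n,'rim',len(rim),np.percentile(rim,[5,50,95],axis=0).round(4).tolist())
    print(' tilt fit y=a+b(z-.12)+c x',np.linalg.lstsq(np.c_[np.ones(len(rim)),rim[:,2]-.12,rim[:,0]],rim[:,1],rcond=None)[0].round(4))
    t=rim[rim[:,2]>.185]; print(' top x,y,z',np.median(t,0).round(4),np.percentile(t[:,1],[5,95]), np.percentile(t[:,2],95))
    g=L[(L[:,2]>.17)&(L[:,1]<-.07)&(L[:,1]>-.2)&(abs(L[:,0])<.13)]; print(' lever',np.percentile(g,[2,50,98],axis=0).round(4).tolist())
    h=g[(g[:,1]<-.130)]; print(' grip',np.percentile(h,[5,50,95],axis=0).round(4).tolist())
E
```

```text
[[0.683, 0.0854, 0.012], [0.5833, -0.1287, 0.012], [0.4403, -0.0624, 0.012], [0.5403, 0.1532, 0.012]] [np.float64(0.158), np.float64(0.2361), np.float64(0.1576), np.float64(0.2376)]
[[0.5375, 0.1521, 0.012], [0.6811, 0.0874, 0.012], [0.5826, -0.1294, 0.012]] [np.float64(0.2852), np.float64(0.1575), np.float64(0.2382)]
yaw -24.91621270610635 O [0.57435969 0.039084  ]
top rim 537 [[-0.0665, -0.0109, 0.1467], [-0.0051, -0.0006, 0.1871], [0.064, 0.0098, 0.1981]]
 tilt fit y=a+b(z-.12)+c x [-0.0023  0.0256 -0.0023]
 top x,y,z [-0.0004 -0.0003  0.1931] [-0.01050495  0.00957796] 0.19946256204151644
 lever [[-0.0759, -0.1651, 0.1747], [-0.0663, -0.1326, 0.2111], [-0.0313, -0.116, 0.2175]]
 grip [[-0.0755, -0.1643, 0.2074], [-0.0688, -0.1488, 0.2124], [-0.0619, -0.1324, 0.2164]]
scene rim 676 [[-0.0403, -0.0126, 0.1388], [0.0329, -0.0023, 0.1841], [0.07, 0.0078, 0.1969]]
 tilt fit y=a+b(z-.12)+c x [ 0.0012 -0.0485 -0.0292]
 top x,y,z [ 0.0053 -0.0023  0.1928] [-0.01261215  0.00781311] 0.19755299979814175
 lever [[-0.0772, -0.1667, 0.172], [-0.0652, -0.1276, 0.2079], [-0.0346, -0.1179, 0.2159]]
 grip [[-0.0759, -0.1662, 0.2039], [-0.0679, -0.1493, 0.2115], [-0.0633, -0.1325, 0.2156]]
```

Fixture pose: origin (0.574, 0.0385), yaw −24.9°. The plate measures 158×237 mm (should be 160×240). The rim top is at z≈0.195 and the grip centre at fixture (−0.068, −0.148, 0.206), which puts the lever at ≈0.23. I'll move above the rim with the tool's y along the axle.

Call:
{"op": "step_arm", "data": {
  "moves": [
    [[0.5,3.5,3,-0.149,4.6],[1,4,3,-0.149,4.6],[1.7,4,1.5,-0.149,4.6],[1.7,4,0,-0.149,4.6],[1.7,4,0,-0.149,4.6],[1.7,4,0,-0.149,4.6],[1.7,4,0,0,4.6],[1.7,4,0,0,4.6],[1.7,4,0,0,4.6],[1.7,4,0,0,4.6]]
  ]
}}

```text
clock: 1.1
tool_pos: [0.4489, -0.2145, 0.3008]
orientation: [180.0, -0.0, 156.4]
force: [-0.2, -0.2, 0.4]
opening: 0.046
gripper_force: 0.0
```

Call:
{"op": "step_arm", "data": {
  "moves": [
    [[2,4,0,0,4.6],[2,4,0,0,4.6],[2,4,0,0,4.6],[2,4,0,0,4.6],[2,4,0,0,4.6],[1.5,3,0,0,4.6],[0,0,0,0,4.6],[0,0,0,0,4.6]]
  ]
}}

```text
clock: 1.9
tool_pos: [0.5636, 0.0144, 0.3001]
orientation: [-179.9, -0.1, 156.5]
force: [-0.2, -0.0, 0.3]
opening: 0.046
gripper_force: 0.0
```

Call:
{"op": "step_arm", "data": {
  "moves": [
    [[1.0,2.4,0,-0.024,4.6],[0,0,-3,0,4.6],[0,0,-3,0,4.6],[0,0,-2,0,4.6],[0,0,-1.5,0,4.6],[0,0,-1.2,0,4.6],[0,0,-1.2,0,4.6],[0,0,0,0,4.6]]
  ]
}}

```text
clock: 2.7
tool_pos: [0.5728, 0.0371, 0.1805]
orientation: [-179.9, -0.1, 155.0]
force: [-0.6, -0.7, -0.3]
opening: 0.0458
gripper_force: 0.0
```

```bash
cat >> h.py <<'E'
O=np.array([.574,.0385]); fx=np.array([.907,-.4213]); fy=np.array([.4213,.907])
def st():
    o=ctrl.get_obs(); q=o['tool_pos'][:2]-O
    print(round(o['clock'],2),'local mm',np.round([q@fx*1e3,q@fy*1e3,o['tool_pos'][2]*1e3],2),'F',np.round([o['force'][:2]@fx,o['force'][:2]@fy,o['force'][2]],2),o['orientation'].round(2),round(o['opening'],4))
E
python3 - <<'E'
from h import *
st()
p,d=viewer.snapshot('wrist'); cv2.imwrite('pics/w1.png',p)
E
```

```text
2.7 local mm [ -0.49  -1.82 180.49] F [-0.28 -0.88 -0.25] [-1.7992e+02 -1.0000e-01  1.5502e+02] 0.0458
```

View pics/w1.png

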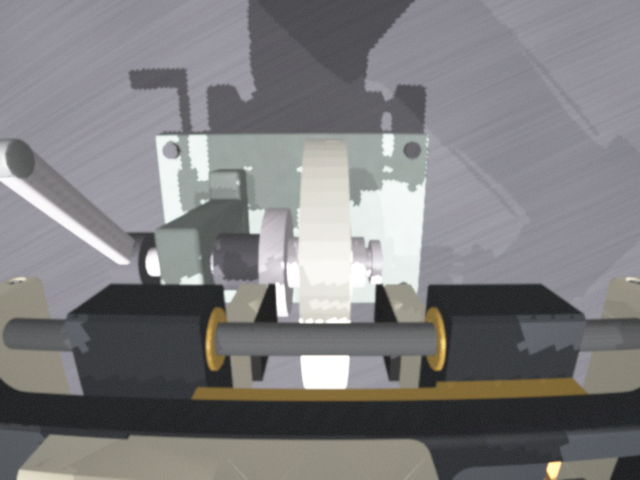

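The wheel rim (columns 302–350) sits centred between the fingers (275 and 378), and the fixture is square in the view. I'll creep towards +fy, away from the lever.

Call:
{"op": "step_arm", "data": {
  "moves": [
    [[0.042,0.091,0,0,4.6],[0.042,0.091,0,0,4.6],[0.042,0.091,0,0,4.6],[0.042,0.091,0,0,4.6],[0.042,0.091,0,0,4.6],[0.042,0.091,0,0,4.6],[0.042,0.091,0,0,4.6],[0.042,0.091,0,0,4.6],[0.042,0.091,0,0,4.6],[0.042,0.091,0,0,4.6]]
  ]
}}

```text
clock: 3.75
tool_pos: [0.5777, 0.0465, 0.1819]
orientation: [-180.0, -0.0, 155.1]
force: [-1.3, -2.7, 1.3]
opening: 0.046
gripper_force: 1.8
```

Call:
{"op": "step_arm", "data": {
  "moves": [
    [[0.042,0.091,0,0,4.6],[0.042,0.091,0,0,4.6],[0.042,0.091,0,0,4.6],[0,0,0,0,4.6]]
  ]
}}

```text
clock: 4.15
tool_pos: [0.5782, 0.048, 0.1819]
orientation: [-179.8, -0.1, 155.1]
force: [-4.9, -7.9, 3.1]
opening: 0.046
gripper_force: 4.4
```

```bash
python3 -c "
from h import *
st()"
```

```text
4.15 local mm [-1.800e-01  1.044e+01  1.819e+02] F [-1.12 -9.25  3.09] [-1.7982e+02 -5.0000e-02  1.5505e+02] 0.046
```

```bash
python3 - <<'E'
from h import *
p,d=viewer.snapshot('wrist'); cv2.imwrite('pics/w2.png',p); st()
p,d,W=cloud('top')
V=W.reshape(-1,3); V=V[(V[:,2]>.13)&(V[:,2]<.2)]; q=V[:,:2]-O; L=np.c_[q@fx,q@fy,V[:,2]]
print('wheel visible',((abs(L[:,1])<.03)&(abs(L[:,0])<.08)).sum())
E
```

```text
4.2 local mm [-1.7000e-01  1.0450e+01  1.8191e+02] F [ 0.92 -7.26  5.48] [-1.7982e+02 -5.0000e-02  1.5506e+02] 0.046
wheel visible 213
```

View pics/w2.png

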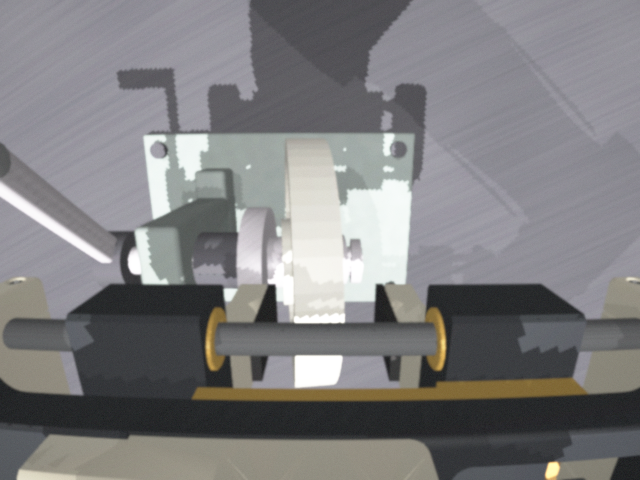

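The near part of the rim now sits at columns 294–343 and leans over. It has followed the tool, but I still see a gap to the left finger, so I'll check with wrist depth.

```bash
python3 - <<'E'
from h import *
p,d,W=cloud('wrist'); st()
q=W[...,:2]-O; L=np.dstack([q@fx,q@fy,W[...,2]])*1e3
for r in (150,180,210,240,270,300,320,350,365,375,380):
    print(r,[tuple(int(v) for v in L[r,c].round()) for c in (255,262,268,272,280,290,297,305,320,335,341,350,380,385,395)])
p,d,W=cloud('top'); q=W[...,:2]-O; L=np.dstack([q@fx,q@fy,W[...,2]]).reshape(-1,3)
r=np.hypot(L[:,0],L[:,2]-.12); m=(abs(L[:,1])<.03)&(r>.062)&(r<.085)&(L[:,2]>.13)
rim=L[m]
for a in np.arange(-.08,.08,.02):
    s=rim[(rim[:,0]>a)&(rim[:,0]<a+.02)]
    if len(s): print('top x',round(a,2),len(s),np.median(s,0).round(4))
E
```

```text
4.3 local mm [-1.8000e-01  1.0420e+01  1.8194e+02] F [ 0.34 -7.7   5.4 ] [-1.7983e+02 -5.0000e-02  1.5505e+02] 0.046
150 [(-65, -52, 15), (-65, -46, 12), (-65, -40, 14), (-65, -37, 12), (-65, -30, 13), (-69, -8, 151), (-69, -4, 151), (-69, 0, 150), (-69, 7, 149), (-65, 18, 13), (-65, 23, 12), (-65, 31, 13), (-65, 57, 13), (-65, 62, 13), (-66, 70, 19)]
180 [(-39, -53, 12), (-39, -47, 13), (-39, -41, 13), (-39, -38, 13), (-39, -31, 11), (-57, -6, 172), (-57, -3, 172), (-57, 1, 172), (-56, 8, 169), (-56, 15, 169), (-39, 24, 13), (-39, 32, 13), (-39, 58, 14), (-39, 63, 15), (-39, 72, 14)]
210 [(-34, -32, 126), (-34, -28, 127), (-33, -25, 122), (-30, -25, 107), (-12, -32, 11), (-44, -6, 178), (-44, -2, 181), (-75, 11, 341), (-45, 8, 182), (-44, 14, 181), (-12, 24, 12), (-12, 32, 14), (-12, 60, 12), (-12, 64, 12), (-12, 73, 12)]
240 [(-21, -29, 147), (-21, -25, 147), (-16, -25, 127), (-16, -22, 129), (-16, -17, 128), (-19, -10, 141), (-33, -2, 189), (-33, 1, 189), (-33, 8, 189), (-33, 14, 188), (-32, 17, 186), (-12, 26, 116), (17, 61, 13), (17, 66, 11), (16, 75, 13)]
270 [(-6, -28, 154), (
[... 1047 characters left out ...]
, 187), (31, 15, 187), (160, 26, 1), (161, 36, 0), (160, 69, 2), (8, 33, 220), (2, 35, 229)]
375 [(7, -15, 229), (7, -13, 229), (174, -53, 1), (174, -49, 0), (174, -40, 0), (173, -29, 2), (37, -4, 187), (38, 0, 186), (39, 7, 184), (41, 15, 181), (174, 27, 0), (174, 37, 0), (174, 69, 0), (174, 75, 0), (6, 35, 229)]
380 [(9, -15, 228), (9, -13, 228), (180, -54, 0), (180, -49, 1), (180, -40, 1), (180, -29, 1), (43, -4, 183), (44, 0, 181), (46, 7, 179), (48, 15, 177), (180, 27, 0), (179, 37, 2), (181, 70, 0), (180, 75, 0), (9, 36, 229)]
top x -0.08 60 [-0.0662  0.0026  0.153 ]
top x -0.06 84 [-0.0499  0.006   0.1758]
top x -0.04 60 [-0.0325  0.0082  0.1872]
top x 0.06 2 [ 0.0738 -0.0078  0.1407]
```

Call:
{"op": "step_arm", "data": {
  "moves": [
    [[-0.042,-0.091,0,0,4.6],[-0.042,-0.091,0,0,4.6],[0,0,0,0,4.6]]
  ]
}}

```text
clock: 4.65
tool_pos: [0.578, 0.0472, 0.1819]
orientation: [-180.0, -0.0, 155.1]
force: [-2.2, -4.5, 2.6]
opening: 0.0463
gripper_force: 2.5
```

```bash
cat >> h.py <<'E'
def rim():
    p,d,W=cloud('wrist'); q=W[...,:2]-O; L=np.dstack([q@fx,q@fy,W[...,2]]).reshape(-1,3)*1e3
    r=np.hypot(L[:,0],L[:,2]-120)
    s=L[(abs(L[:,1])<35)&(r>66)&(r<84)&(L[:,2]>140)&(L[:,0]<-20)]
    A=np.c_[np.ones(len(s)),s[:,2]-120]
    for lo,hi in((140,160),(160,175),(175,185),(185,200)):
        t=s[(s[:,2]>lo)&(s[:,2]<hi)]
        if len(t)>10: e=np.percentile(t[:,1],[4,96]); print('z',t[:,2].mean().round(1),'y',e.round(1),'mid',e.mean().round(2),'tilt',(e.mean()/(t[:,2].mean()-120)).round(3))
E
python3 - <<'E'
from h import *
st(); rim(); print(ctrl.get_obs()['gripper_force'])
E
```

```text
4.65 local mm [-3.0000e-02  9.6300e+00  1.8195e+02] F [-0.12 -4.97  2.62] [-1.7996e+02 -1.0000e-02  1.5505e+02] 0.0463
z 151.6 y [-9.3 11.7] mid 1.2 tilt 0.038
z 168.4 y [-7.  13.8] mid 3.38 tilt 0.07
z 180.4 y [-5.4 15.4] mid 5.01 tilt 0.083
z 189.3 y [-4.1 16.2] mid 6.0 tilt 0.087
2.622073700185865
```

The contact is real and springy: force falls from 9 N to 5 N over 0.8 mm, with the rim leaning about 0.12 rad, so this is the stop. Next is the other side.

Call:
{"op": "step_arm", "data": {
  "moves": [
    [[-0.063,-0.136,0,0,4.6],[-0.063,-0.136,0,0,4.6],[-0.063,-0.136,0,0,4.6],[-0.063,-0.136,0,0,4.6],[-0.063,-0.136,0,0,4.6],[-0.063,-0.136,0,0,4.6],[-0.063,-0.136,0,0,4.6],[-0.063,-0.136,0,0,4.6],[0,0,0,0,4.6]]
  ]
}}

```text
clock: 5.6
tool_pos: [0.5732, 0.0367, 0.1819]
orientation: [180.0, 0.0, 155.1]
force: [-0.4, 0.9, 0.4]
opening: 0.046
gripper_force: 0.0
```

```bash
python3 - <<'E'
from h import *
st(); rim(); print(ctrl.get_obs()['gripper_force'])
E
```

```text
5.6 local mm [ 5.0000e-02 -1.9400e+00  1.8193e+02] F [-0.74  0.62  0.38] [179.99   0.   155.06] 0.046
z 151.8 y [-12.6   7.8] mid -2.37 tilt -0.075
z 168.4 y [-12.5   7.7] mid -2.38 tilt -0.049
z 180.4 y [-12.6   7.7] mid -2.42 tilt -0.04
z 189.6 y [-12.4   7.7] mid -2.37 tilt -0.034
0.0
```

The wheel swung back to square when released (rim mid at −2.4 mm in the wrist view, zero slope). I'll continue towards the lever side in small steps.

Call:
{"op": "step_arm", "data": {
  "moves": [
    [[-0.042,-0.091,0,0,4.6],[-0.042,-0.091,0,0,4.6],[-0.042,-0.091,0,0,4.6],[-0.042,-0.091,0,0,4.6],[-0.042,-0.091,0,0,4.6],[-0.042,-0.091,0,0,4.6],[0,0,0,0,4.6]]
  ]
}}

```text
clock: 6.35
tool_pos: [0.5707, 0.0313, 0.1819]
orientation: [-180.0, -0.0, 155.1]
force: [0.1, 0.7, -0.6]
opening: 0.046
gripper_force: 0.0
```

```bash
python3 - <<'E'
from h import *
st(); rim(); print(ctrl.get_obs()['gripper_force'])
E
```

```text
6.35 local mm [ 5.0000e-02 -7.9600e+00  1.8191e+02] F [-0.18  0.64 -0.65] [-180.     -0.    155.06] 0.046
z 151.7 y [-12.5   7.9] mid -2.28 tilt -0.072
z 168.4 y [-12.5   7.8] mid -2.38 tilt -0.049
z 180.3 y [-12.8   7.8] mid -2.5 tilt -0.041
z 189.5 y [-12.6   7.7] mid -2.46 tilt -0.035
0.0
```

Call:
{"op": "step_arm", "data": {
  "moves": [
    [[-0.042,-0.091,0,0,4.6],[-0.042,-0.091,0,0,4.6],[-0.042,-0.091,0,0,4.6],[-0.042,-0.091,0,0,4.6],[-0.042,-0.091,0,0,4.6],[-0.042,-0.091,0,0,4.6],[0,0,0,0,4.6]]
  ]
}}

```text
clock: 7.1
tool_pos: [0.5682, 0.0258, 0.1819]
orientation: [-180.0, -0.0, 155.1]
force: [0.6, -0.1, -0.0]
opening: 0.0457
gripper_force: 0.0
```

```bash
python3 - <<'E'
from h import *
st(); rim(); print(ctrl.get_obs()['gripper_force'])
E
```

```text
7.1 local mm [ 6.0000e-02 -1.3980e+01  1.8191e+02] F [ 0.58  0.2  -0.04] [-180.     -0.    155.06] 0.0457
z 151.6 y [-12.9   7.9] mid -2.49 tilt -0.079
z 168.4 y [-12.5   7.8] mid -2.32 tilt -0.048
z 180.4 y [-12.2   7.7] mid -2.23 tilt -0.037
z 189.6 y [-12.6   7.8] mid -2.44 tilt -0.035
0.0
```

Call:
{"op": "step_arm", "data": {
  "moves": [
    [[-0.042,-0.091,0,0,4.6],[-0.042,-0.091,0,0,4.6],[-0.042,-0.091,0,0,4.6],[0,0,0,0,4.6]]
  ]
}}

```text
clock: 7.55
tool_pos: [0.567, 0.0231, 0.1819]
orientation: [180.0, 0.0, 155.1]
force: [-0.3, -0.5, 0.7]
opening: 0.046
gripper_force: 0.1
```

```bash
python3 - <<'E'
from h import *
st(); rim(); print(ctrl.get_obs()['gripper_force'])
E
```

```text
7.55 local mm [ 8.0000e-02 -1.6920e+01  1.8193e+02] F [-0.02 -0.59  0.72] [180.     0.   155.06] 0.046
z 151.7 y [-13.8   6.6] mid -3.64 tilt -0.115
z 168.4 y [-14.6   5.9] mid -4.34 tilt -0.09
z 180.5 y [-15.1   5.4] mid -4.87 tilt -0.081
z 189.6 y [-15.2   4.9] mid -5.17 tilt -0.074
0.0944483200146351
```

Call:
{"op": "step_arm", "data": {
  "moves": [
    [[-0.042,-0.091,0,0,4.6],[-0.042,-0.091,0,0,4.6],[-0.042,-0.091,0,0,4.6],[0,0,0,0,4.6]]
  ]
}}

```text
clock: 8.0
tool_pos: [0.5657, 0.0204, 0.1819]
orientation: [180.0, 0.0, 155.1]
force: [-0.3, -0.2, 0.8]
opening: 0.0459
gripper_force: 0.2
```

```bash
python3 - <<'E'
from h import *
st(); rim(); print(ctrl.get_obs()['gripper_force'])
E
```

```text
8.0 local mm [ 1.1000e-01 -1.9940e+01  1.8193e+02] F [-0.22 -0.3   0.84] [180.     0.   155.06] 0.0459
z 151.7 y [-15.3   4.9] mid -5.18 tilt -0.163
z 168.4 y [-16.7   3.8] mid -6.44 tilt -0.133
z 180.4 y [-17.7   2.5] mid -7.62 tilt -0.126
z 189.4 y [-18.6   1.9] mid -8.36 tilt -0.12
0.2050173024781543
```

Call:
{"op": "step_arm", "data": {
  "moves": [
    [[-0.042,-0.091,0,0,4.6],[-0.042,-0.091,0,0,4.6],[0,0,0,0,4.6]]
  ]
}}

```text
clock: 8.35
tool_pos: [0.5651, 0.0189, 0.182]
orientation: [180.0, 0.0, 155.1]
force: [0.4, 2.8, 0.5]
opening: 0.0462
gripper_force: 1.0
```

Call:
{"op": "step_arm", "data": {
  "moves": [
    [[-0.042,-0.091,0,0,4.6],[0,0,0,0,4.6]]
  ]
}}

```text
clock: 8.55
tool_pos: [0.5648, 0.0181, 0.182]
orientation: [179.9, 0.0, 155.1]
force: [0.8, 3.1, 0.1]
opening: 0.0457
gripper_force: 1.8
```

```bash
python3 - <<'E'
from h import *
st(); rim(); print(ctrl.get_obs()['gripper_force'])
E
```

```text
8.55 local mm [  0.22 -22.39 182.01] F [-0.58  3.12  0.13] [1.7995e+02 2.0000e-02 1.5507e+02] 0.0457
z 151.7 y [-16.4   3.8] mid -6.3 tilt -0.199
z 168.4 y [-18.5   2.3] mid -8.14 tilt -0.168
z 180.5 y [-20.1   0.5] mid -9.82 tilt -0.162
z 189.4 y [-20.7  -0.6] mid -10.62 tilt -0.153
1.835722511750646
```

Both stops are felt, and the play is ≈0.113 rad each way. With the lever at ≈0.23, play should end at lever ≈1.36. Retreat and rise.

Call:
{"op": "step_arm", "data": {
  "moves": [
    [[0.042,0.091,0,0,4.6],[0.126,0.272,0,0,4.6],[0.168,0.363,0,0,4.6],[0.168,0.363,0,0,4.6],[0.168,0.363,0,0,4.6],[0.168,0.363,0,0,4.6],[0,0,3,0,4.6],[0,0,4,0,4.6],[0,0,3,0,6],[0,0,0,0,6]]
  ]
}}

```text
clock: 9.6
tool_pos: [0.5751, 0.0363, 0.2869]
orientation: [179.7, 0.4, 155.1]
force: [0.3, 0.9, -0.3]
opening: 0.0565
gripper_force: 0.0
```

```bash
python3 - <<'E'
from h import *
st(); print(ctrl.get_obs()['joint_pos'].round(1)); rim()
E
```

```text
9.6 local mm [  1.91  -1.51 286.89] F [-0.06  0.93 -0.34] [179.74   0.36 155.1 ] 0.0565
[ 2.310e+01  9.100e+00 -7.000e+00  1.000e-01 -7.350e+01 -1.381e+02]
z 151.7 y [-12.5   7.8] mid -2.35 tilt -0.074
z 168.1 y [-12.6   7.5] mid -2.52 tilt -0.052
z 180.5 y [-12.5   7.8] mid -2.32 tilt -0.038
z 189.7 y [-12.2   7.6] mid -2.34 tilt -0.034
```

Call:
{"op": "step_arm", "data": {
  "moves": [
    [[-1.26,-1.05,0,0.143,6],[-1.26,-1.05,0,0.143,6],[-1.26,-1.05,0,0.143,6],[-1.26,-1.05,0,0.143,6],[-1.26,-1.05,0,0.143,6],[-1.26,-1.05,0,0.143,6],[-1.26,-1.05,0,0.143,6],[-1.26,-1.05,0,0.143,6],[-1.26,-1.05,0,0.143,6],[-1.26,-1.05,0,0.143,6]]
  ]
}}

```text
clock: 10.65
tool_pos: [0.4457, -0.0694, 0.2807]
orientation: [179.9, -0.1, -122.7]
force: [-0.2, 0.0, 0.0]
opening: 0.0604
gripper_force: 0.0
```

Call:
{"op": "step_arm", "data": {
  "moves": [
    [[0,0,0,0.141,6],[0,0,-2,0,6],[0,0,0,0,6]]
  ]
}}

```text
clock: 10.95
tool_pos: [0.4449, -0.0692, 0.2591]
orientation: [179.7, -0.1, -115.0]
force: [0.5, -0.5, -0.4]
opening: 0.0599
gripper_force: 0.0
```

```bash
python3 - <<'E'
from h import *
st(); print(ctrl.get_obs()['joint_pos'].round(1))
p,d,W=cloud('wrist'); cv2.imwrite('pics/w3.png',p)
q=W[...,:2]-O; L=np.dstack([q@fx,q@fy,W[...,2]]).reshape(-1,3)*1e3
g=L[(L[:,2]>160)&(L[:,2]<235)&(L[:,1]<-110)&(L[:,1]>-185)&(abs(L[:,0])<130)]
h=g[g[:,1]<-130]
for a in (g,h): print(len(a),np.percentile(a,[3,50,97],axis=0).round(1).tolist())
E
```

```text
10.95 local mm [ -71.7  -152.04  259.07] F [ 0.68 -0.21 -0.38] [ 1.7974e+02 -1.3000e-01 -1.1497e+02] 0.0599
[ 16.3  -2.3 -22.9  -0.1 -69.8 -41.3]
3169 [[-77.6, -169.4, 164.8], [-66.7, -133.0, 210.4], [-30.3, -119.8, 214.0]]
1690 [[-78.1, -169.6, 205.7], [-70.8, -151.9, 212.1], [-63.4, -131.4, 214.1]]
```

View pics/w3.png

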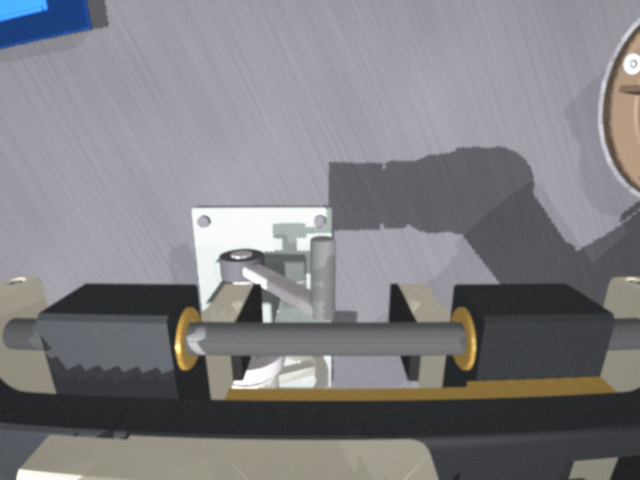

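The handle (columns 311–334) is centred between the fingers (262 and 390). At depth it sits at local x −71, z 205.5, so the lever is ≈0.22. I'll descend, narrow to 30 mm and sweep along the arc.

Call:
{"op": "step_arm", "data": {
  "moves": [
    [[0,0,-2.1,0,6],[0,0,-2.1,0,6],[0,0,-2.1,0,5],[0,0,0,0,4],[0,0,0,0,3],[0,0,0,0,3]]
  ]
}}

```text
clock: 11.6
tool_pos: [0.4478, -0.069, 0.2002]
orientation: [-179.9, 0.0, -114.9]
force: [-0.8, 0.3, 0.3]
opening: 0.0338
gripper_force: 0.0
```

```bash
python3 -c "
from h import *
st()"
```

```text
11.6 local mm [ -69.2  -150.68  200.22] F [-0.84 -0.07  0.27] [-1.7991e+02  4.0000e-02 -1.1491e+02] 0.0338
```

Call:
{"op": "step_arm", "data": {
  "moves": [
    [[0.363,-0.169,-0.3,0,3],[0.363,-0.169,0,0,3],[0.363,-0.169,0.24,0,3],[0.363,-0.169,0.24,0,3],[0.363,-0.169,0.24,0,3],[0.363,-0.169,0.24,0,3],[0.363,-0.169,0.24,0,3],[0.363,-0.169,0.15,0,3],[0.363,-0.169,0.15,0,3],[0.363,-0.169,0.15,0,3]]
  ]
}}

```text
clock: 12.6
tool_pos: [0.4825, -0.0862, 0.2127]
orientation: [179.9, -0.0, -114.9]
force: [-4.4, 2.7, 3.5]
opening: 0.0298
gripper_force: 2.6
```

```bash
python3 -c "
from h import *
st()"
```

```text
12.6 local mm [ -30.43 -151.63  212.74] F [-5.17  0.58  3.54] [ 1.7991e+02 -3.0000e-02 -1.1494e+02] 0.0298
```

Call:
{"op": "step_arm", "data": {
  "moves": [
    [[0.363,-0.169,0.12,0,3],[0.363,-0.169,0.12,0,3],[0.363,-0.169,0.1,0,3],[0.363,-0.169,0.08,0,3],[0.363,-0.169,0.07,0,3],[0.363,-0.169,0.05,0,3],[0.363,-0.169,0.03,0,3],[0.363,-0.169,0.0,0,3],[0.363,-0.169,0.0,0,3],[0.363,-0.169,0.0,0,3]]
  ]
}}

```text
clock: 13.6
tool_pos: [0.5199, -0.103, 0.2181]
orientation: [-180.0, 0.0, -114.9]
force: [-2.9, 1.1, 2.5]
opening: 0.03
gripper_force: 1.5
```

Call:
{"op": "step_arm", "data": {
  "moves": [
    [[0.363,-0.169,-0.03,0,3],[0.363,-0.169,-0.04,0,3],[0.363,-0.169,-0.06,0,3],[0.363,-0.169,-0.07,0,3],[0.363,-0.169,-0.08,0,3],[0.363,-0.169,-0.1,0,3],[0,0,0,0,3]]
  ]
}}

```text
clock: 14.3
tool_pos: [0.5419, -0.1133, 0.214]
orientation: [-180.0, -0.0, -114.9]
force: [0.1, 0.6, 0.2]
opening: 0.0299
gripper_force: 0.0
```

```bash
python3 -c "
from h import *
st()"
```

```text
14.3 local mm [  34.81 -151.19  213.97] F [-0.14  0.6   0.23] [-179.98   -0.   -114.93] 0.0299
```

```bash
cat >> h.py <<'E'
def lever():
    for n in ('wrist','top','scene'):
        p,d,W=cloud(n); q=W[...,:2]-O; L=np.dstack([q@fx,q@fy,W[...,2]]).reshape(-1,3)*1e3
        r=np.hypot(L[:,0],L[:,2]-120)
        for nm,y0,y1,r0,r1 in (('grip',-172,-130,100,119.5),('arm',-125.5,-118,40,100)):
            s=L[(L[:,1]>y0)&(L[:,1]<y1)&(r>r0)&(r<r1)&(L[:,2]>135)]
            if nm=='grip': s=s[(s[:,1]<-162)|(s[:,1]>-139)]
            if len(s)>15:
                a=np.arctan2(s[:,0],s[:,2]-120)+.9; print(n,nm,len(s),'L med',np.median(a).round(3),np.percentile(a,[5,95]).round(3),'x,z',np.median(s,0).round(1))
E
python3 - <<'E'
from h import *
lever()
E
```

```text
wrist grip 1825 L med 1.124 [0.96 1.39] x,z [  25.6 -163.   232.1]
scene arm 34 L med 1.232 [1.207 1.278] x,z [  22.4 -121.1  186.9]
```

The lever is now ≈1.22 and free between the fingers. I'll narrow the opening to a 1 mm clearance per side for precise control, then ease to ≈1.45 (tool x ≈ 57 to 58).

Call:
{"op": "step_arm", "data": {
  "moves": [
    [[0,0,0,0,2.4],[0,0,0,0,1.8],[0,0,0,0,1.8],[0,0,0,0,1.8]]
  ]
}}

```text
clock: 14.85
tool_pos: [0.5405, -0.1128, 0.2137]
orientation: [179.9, -0.0, -114.9]
force: [-2.9, 1.7, -1.9]
opening: 0.0181
gripper_force: 1.7
```

Call:
{"op": "step_arm", "data": {
  "moves": [
    [[0.272,-0.126,-0.09,0,1.8],[0.272,-0.126,-0.1,0,1.8],[0.272,-0.126,-0.11,0,1.8],[0.272,-0.126,-0.12,0,1.8],[0.181,-0.084,-0.1,0,1.8],[0.181,-0.084,-0.1,0,1.8],[0.181,-0.084,-0.1,0,1.8],[0,0,0,0,1.8],[0,0,0,0,1.8]]
  ]
}}

```text
clock: 15.75
tool_pos: [0.5582, -0.1208, 0.2074]
orientation: [-179.9, 0.0, -114.9]
force: [-1.1, -0.4, -0.8]
opening: 0.0182
gripper_force: 0.3
```

```bash
python3 -c "
from h import *
st();lever()"
```

```text
15.75 local mm [  52.77 -151.13  207.43] F [-0.84 -0.79 -0.83] [-1.7992e+02  2.0000e-02 -1.1492e+02] 0.0182
wrist grip 1495 L med 1.349 [1.21  1.499] x,z [  49.9 -164.1  223.3]
```

Call:
{"op": "step_arm", "data": {
  "moves": [
    [[0.136,-0.063,-0.09,0,1.8],[0.136,-0.063,-0.09,0,1.8],[0.136,-0.063,-0.09,0,1.8],[0.045,-0.021,-0.03,0,1.8],[0,0,0,0,1.8],[0,0,0,0,1.8]]
  ]
}}

```text
clock: 16.5
tool_pos: [0.5622, -0.1227, 0.204]
orientation: [-180.0, 0.0, -114.9]
force: [-0.7, 0.8, 0.1]
opening: 0.0179
gripper_force: 0.5
```

```bash
python3 -c "
from h import *
st()"
```

```text
16.5 local mm [  57.2  -151.21  203.98] F [-0.96  0.44  0.06] [-180.      0.   -114.92] 0.0179
```

Call:
{"op": "step_arm", "data": {
  "moves": [
    [[0,0,0,0,3],[0,0,0,0,4],[0,0,0,0,4],[0,0,2,0,4.6],[0,0,3,0,4.6],[0,0,3,0,4.6],[0,0,0,0,4.6]]
  ]
}}

```text
clock: 17.2
tool_pos: [0.5642, -0.1231, 0.2888]
orientation: [-179.6, 0.1, -114.9]
force: [0.9, 0.5, 0.0]
opening: 0.0459
gripper_force: 0.0
```

```bash
python3 -c "
from h import *
st();lever()"
```

```text
17.2 local mm [  59.25 -150.69  288.85] F [0.58 0.86 0.01] [-1.7959e+02  1.4000e-01 -1.1489e+02] 0.0459
wrist grip 646 L med 1.399 [1.359 1.467] x,z [  55.6 -163.2  221.5]
wrist arm 246 L med 1.318 [1.232 1.347] x,z [  30.1 -122.7  187.7]
scene grip 45 L med 1.427 [1.359 1.478] x,z [  58.7 -135.9  220.1]
```

The lever is at ≈1.44, about 0.09 past the estimated end of play. Back to the rim for the confirmation.

Call:
{"op": "step_arm", "data": {
  "moves": [
    [[0.1,1.59,0,-0.143,4.6],[0.1,1.59,0,-0.143,4.6],[0.1,1.59,0,-0.143,4.6],[0.1,1.59,0,-0.143,4.6],[0.1,1.59,0,-0.143,4.6],[0.1,1.59,0,-0.143,4.6],[0.1,1.59,0,-0.143,4.6],[0.1,1.59,0,-0.143,4.6],[0.1,1.59,0,-0.143,4.6],[0.1,1.59,0,-0.143,4.6]]
  ]
}}

```text
clock: 18.35
tool_pos: [0.5716, 0.0369, 0.2827]
orientation: [-179.9, -0.1, 162.8]
force: [-0.4, 0.1, -0.2]
opening: 0.0465
gripper_force: 0.0
```

Call:
{"op": "step_arm", "data": {
  "moves": [
    [[0,0,0,-0.141,4.6],[0,0,0,0,4.6]]
  ]
}}

```text
clock: 18.55
tool_pos: [0.5716, 0.0367, 0.2828]
orientation: [-179.9, -0.1, 155.0]
force: [-0.2, -0.8, -0.7]
opening: 0.0458
gripper_force: 0.0
```

```bash
python3 -c "
from h import *
st();rim();lever()"
```

```text
18.55 local mm [ -1.38  -2.62 282.83] F [ 0.17 -0.75 -0.67] [-1.7992e+02 -9.0000e-02  1.5499e+02] 0.0458
z 151.7 y [-12.6   7.8] mid -2.38 tilt -0.075
z 168.2 y [-12.2   7.9] mid -2.19 tilt -0.045
z 180.5 y [-12.6   7.5] mid -2.55 tilt -0.042
z 189.7 y [-12.4   7.9] mid -2.25 tilt -0.032
wrist arm 438 L med 1.302 [1.229 1.496] x,z [  23.  -120.2  170.3]
top grip 30 L med 1.4 [1.368 1.477] x,z [  54.9 -136.8  219.9]
top arm 35 L med 1.334 [1.266 1.374] x,z [  29.4 -120.9  187.5]
scene grip 54 L med 1.411 [1.349 1.478] x,z [  57.7 -138.   220.5]
```

Call:
{"op": "step_arm", "data": {
  "moves": [
    [[0,0,-3,0,4.6],[0,0,-3,0,4.6],[0,0,-2,0,4.6],[0,0,-1.2,0,4.6],[0,0,-0.9,0,4.6],[0,0,0,0,3.6],[0,0,0,0,3.0],[0,0,0,0,3.0]]
  ]
}}

```text
clock: 19.55
tool_pos: [0.5719, 0.0354, 0.1841]
orientation: [-179.9, 0.0, 155.1]
force: [-2.8, -6.4, 1.5]
opening: 0.0314
gripper_force: 3.2
```

Call:
{"op": "step_arm", "data": {
  "moves": [
    [[0.042,0.091,0,0,3.0],[0.042,0.091,0,0,3.0],[0.021,0.045,0,0,3.0],[0,0,0,0,3.0]]
  ]
}}

```text
clock: 19.95
tool_pos: [0.572, 0.036, 0.1842]
orientation: [-179.8, -0.0, 155.1]
force: [-4.2, -11.1, 3.4]
opening: 0.0302
gripper_force: 6.5
```

```bash
python3 -c "
from h import *
st();print(ctrl.get_obs()['gripper_force'])"
```

```text
19.95 local mm [ -0.78  -3.08 184.18] F [  0.89 -11.83   3.44] [-1.7976e+02 -2.0000e-02  1.5506e+02] 0.0302
6.536392360903847
```

```bash
python3 -c "
from h import *
rim();rim();st()"
```

```text
z 151.8 y [-11.3   9. ] mid -1.12 tilt -0.035
z 168.5 y [-10.5   9.6] mid -0.45 tilt -0.009
z 180.4 y [-10.1  10.1] mid -0.03 tilt -0.0
z 189.5 y [-10.   10.2] mid 0.09 tilt 0.001
z 151.6 y [-11.2   8.9] mid -1.14 tilt -0.036
z 168.5 y [-10.5   9.6] mid -0.47 tilt -0.01
z 180.4 y [-10.   10.1] mid 0.06 tilt 0.001
z 189.6 y [-10.   10.2] mid 0.07 tilt 0.001
20.05 local mm [ -0.76  -3.09 184.18] F [ -0.08 -11.29   3.45] [-1.7977e+02 -1.0000e-02  1.5506e+02] 0.03
```

```bash
python3 - <<'E'
from h import *
p,d,W=cloud('wrist'); st()
q=W[...,:2]-O; L=np.dstack([q@fx,q@fy,W[...,2]])*1e3
a=cv2.resize(p[200:400,220:430],None,fx=2.6,fy=2.6,interpolation=cv2.INTER_CUBIC)
s,_=viewer.snapshot('scene'); b=cv2.resize(s[160:320,300:400],None,fx=3.25,fy=3.25,interpolation=cv2.INTER_CUBIC)[:520]
im=np.zeros((520,a.shape[1]+b.shape[1],3),np.uint8); im[:,:a.shape[1]]=a[:520]; im[:b.shape[0],a.shape[1]:]=b
im=im[:, :800]; cv2.imwrite('pics/c1.png',im); print(im.shape)
for r in (290,300,310,320): print(r,[tuple(int(v) for v in L[r,c].round()) for c in range(270,375,6)])
E
```

```text
20.1 local mm [ -0.78  -3.11 184.15] F [  0.9  -11.23   3.62] [-1.7977e+02 -2.0000e-02  1.5506e+02] 0.0304
(520, 800, 3)
290 [(-12, -27, 197), (-12, -25, 196), (-12, -22, 196), (-11, -20, 193), (7, -21, 152), (25, -21, 110), (9, -15, 146), (-12, -9, 196), (-12, -7, 195), (-12, -4, 195), (-12, -1, 195), (-12, 1, 195), (-12, 4, 195), (-12, 7, 195), (-11, 9, 194), (-11, 12, 192), (-11, 15, 193), (-12, 17, 197)]
300 [(-12, -26, 206), (-11, -24, 205), (-11, -21, 203), (-10, -19, 202), (14, -22, 151), (79, -29, 12), (19, -15, 139), (-8, -9, 197), (-7, -7, 195), (-7, -4, 196), (-7, -1, 195), (-7, 1, 195), (-7, 4, 195), (-7, 7, 194), (-7, 9, 195), (-7, 12, 195), (-11, 14, 204), (-11, 16, 203)]
310 [(-12, -25, 216), (-7, -24, 206), (-11, -20, 213), (-10, -18, 210), (23, -22, 146), (95, -30, 2), (95, -24, 1), (-3, -9, 197), (-2, -7, 196), (-2, -4, 195), (-2, -1, 196), (-2, 1, 196), (-3, 4, 197), (-2, 7, 195), (-2, 9, 195), (-2, 12, 196), (-11, 13, 212), (-10, 15, 211)]
320 [(-12, -23, 224), (-11, -22, 221), (-11, -19, 221), (-5, -18, 210), (107, -37, 0), (106, -31, 1), (107, -24, 0), (3, -9, 196), (2, -7, 196), (2, -4, 196), (3, -1, 195), (3, 1, 196), (3, 4, 195), (3, 7, 195), (3, 10, 195), (1, 12, 198), (-10, 12, 220), (-11, 14, 221)]
```

View pics/c1.png

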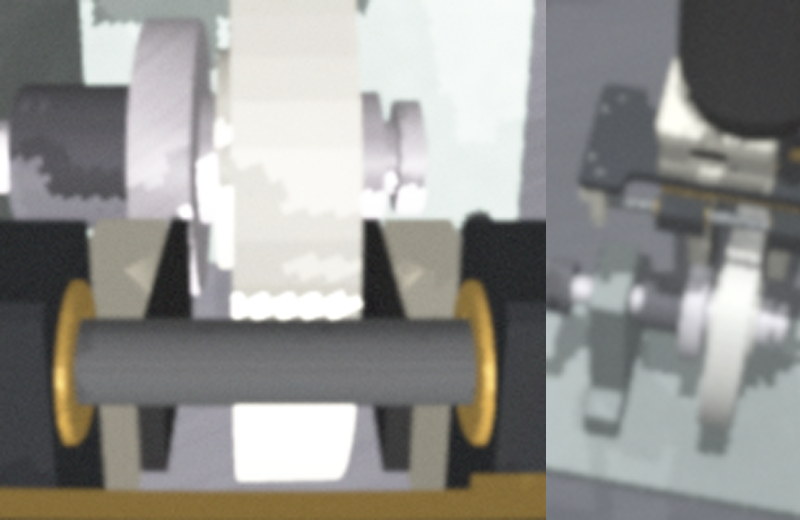

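The depth data show a left gap of about 7 mm, yet the wheel is being pushed +y (tilt ≈0.037 at 11 N). I'll back off in steps to separate any remaining play from springiness.

Call:
{"op": "step_arm", "data": {
  "moves": [
    [[-0.042,-0.091,0,0,3.0],[0,0,0,0,3.0]]
  ]
}}

```text
clock: 20.35
tool_pos: [0.5719, 0.0356, 0.1842]
orientation: [-179.8, 0.0, 155.1]
force: [-2.5, -8.4, 3.0]
opening: 0.0302
gripper_force: 5.7
```

```bash
python3 -c "
from h import *
rim();st()"
```

```text
z 151.6 y [-11.6   8.9] mid -1.38 tilt -0.044
z 168.3 y [-10.9   9.3] mid -0.81 tilt -0.017
z 180.4 y [-10.5   9.7] mid -0.36 tilt -0.006
z 189.6 y [-10.5  10. ] mid -0.23 tilt -0.003
20.4 local mm [ -0.71  -3.55 184.18] F [ 1.49 -9.34  2.75] [-179.83    0.    155.06] 0.0303
```

Call:
{"op": "step_arm", "data": {
  "moves": [
    [[-0.042,-0.091,0,0,3.0],[0,0,0,0,3.0]]
  ]
}}

```text
clock: 20.6
tool_pos: [0.5717, 0.0352, 0.1842]
orientation: [-179.9, 0.0, 155.1]
force: [-2.8, -6.5, 1.6]
opening: 0.0297
gripper_force: 4.9
```

```bash
python3 -c "
from h import *
rim();st()"
```

```text
z 151.7 y [-11.5   8.7] mid -1.43 tilt -0.045
z 168.5 y [-11.3   9.1] mid -1.09 tilt -0.023
z 180.4 y [-11.1   9.4] mid -0.86 tilt -0.014
z 189.5 y [-10.9   9.6] mid -0.65 tilt -0.009
20.65 local mm [ -0.65  -3.97 184.17] F [ 0.46 -7.27  2.85] [-1.7989e+02  2.0000e-02  1.5506e+02] 0.0297
```

Call:
{"op": "step_arm", "data": {
  "moves": [
    [[-0.084,-0.181,0,0,3.0],[-0.042,-0.091,0,0,3.0],[0,0,0,0,3.0]]
  ]
}}

```text
clock: 20.95
tool_pos: [0.5712, 0.0338, 0.184]
orientation: [180.0, 0.0, 155.1]
force: [-1.8, -3.2, 2.9]
opening: 0.03
gripper_force: 3.5
```

```bash
python3 -c "
from h import *
rim();st()"
```

```text
z 151.8 y [-12.3   8.1] mid -2.11 tilt -0.066
z 168.5 y [-12.1   8.2] mid -1.93 tilt -0.04
z 180.3 y [-12.1   8.2] mid -1.95 tilt -0.032
z 189.5 y [-12.    8.2] mid -1.88 tilt -0.027
21.0 local mm [ -0.52  -5.47 183.93] F [-0.25 -5.01  5.07] [1.7999e+02 5.0000e-02 1.5508e+02] 0.0301
```

Call:
{"op": "step_arm", "data": {
  "moves": [
    [[-0.042,-0.091,0,0,3.0],[0,0,0,0,3.0]]
  ]
}}

```text
clock: 21.2
tool_pos: [0.5712, 0.0334, 0.1836]
orientation: [179.9, 0.1, 155.1]
force: [-0.1, -1.5, 5.4]
opening: 0.0303
gripper_force: 2.8
```

```bash
python3 -c "
from h import *
rim();st()"
```

```text
z 151.7 y [-12.4   8. ] mid -2.2 tilt -0.069
z 168.5 y [-12.3   8. ] mid -2.15 tilt -0.044
z 180.4 y [-12.5   8. ] mid -2.22 tilt -0.037
z 189.6 y [-12.    7.9] mid -2.06 tilt -0.03
21.25 local mm [ -0.43  -5.81 183.57] F [-0.24 -2.12  4.65] [1.7995e+02 6.0000e-02 1.5508e+02] 0.0302
```

Fy falls off while Fz stays at about 5 N, so at 30 mm opening the rim was being pinched. I'll reopen to 46 mm so each push is one-sided, then settle.

Call:
{"op": "step_arm", "data": {
  "moves": [
    [[0,0,0,0,4.0],[0.084,0.181,0,0,4.6],[0.042,0.091,0,0,4.6],[0,0,0,0,4.6]]
  ]
}}

```text
clock: 21.65
tool_pos: [0.5719, 0.0362, 0.1828]
orientation: [-180.0, -0.0, 155.1]
force: [-0.7, -0.2, -0.6]
opening: 0.0462
gripper_force: 0.0
```

```bash
python3 -c "
from h import *
rim();st();print(ctrl.get_obs()['gripper_force'])"
```

```text
z 151.7 y [-12.4   7.9] mid -2.24 tilt -0.071
z 168.4 y [-12.3   7.9] mid -2.21 tilt -0.046
z 180.4 y [-12.4   7.9] mid -2.23 tilt -0.037
z 189.6 y [-12.2   8. ] mid -2.11 tilt -0.03
21.7 local mm [ -0.91  -3.1  182.81] F [ 0.52  1.05 -0.66] [-1.7999e+02 -2.0000e-02  1.5508e+02] 0.0457
0.0
```

Call:
{"op": "step_arm", "data": {
  "moves": [
    [[0.084,0.181,0,0,4.6],[0.042,0.091,0,0,4.6],[0,0,0,0,4.6]]
  ]
}}

```text
clock: 22.0
tool_pos: [0.5732, 0.0387, 0.1831]
orientation: [180.0, 0.0, 155.1]
force: [0.1, 0.4, 0.1]
opening: 0.0462
gripper_force: 0.0
```

```bash
python3 -c "
from h import *
rim();st();print(ctrl.get_obs()['gripper_force'])"
```

```text
z 151.6 y [-12.4   7.9] mid -2.25 tilt -0.071
z 168.4 y [-12.4   8. ] mid -2.22 tilt -0.046
z 180.5 y [-12.3   7.9] mid -2.19 tilt -0.036
z 189.6 y [-12.3   7.9] mid -2.23 tilt -0.032
22.05 local mm [ -0.8   -0.19 183.1 ] F [ 0.45  0.09 -0.19] [180.     0.   155.07] 0.046
0.0
```

Call:
{"op": "step_arm", "data": {
  "moves": [
    [[0.042,0.091,0,0,4.6],[0.042,0.091,0,0,4.6],[0,0,0,0,4.6]]
  ]
}}

```text
clock: 22.35
tool_pos: [0.5741, 0.0405, 0.1831]
orientation: [180.0, 0.0, 155.1]
force: [0.0, 0.3, -0.3]
opening: 0.046
gripper_force: 0.0
```

```bash
python3 -c "
from h import *
rim();st();print(ctrl.get_obs()['gripper_force'])"
```

```text
z 151.7 y [-12.4   7.8] mid -2.29 tilt -0.072
z 168.5 y [-12.4   7.9] mid -2.23 tilt -0.046
z 180.4 y [-12.3   7.7] mid -2.29 tilt -0.038
z 189.6 y [-12.3   7.9] mid -2.18 tilt -0.031
22.4 local mm [ -0.84   1.76 183.1 ] F [-0.32 -0.59 -0.28] [180.    -0.   155.07] 0.0463
0.0
```

Call:
{"op": "step_arm", "data": {
  "moves": [
    [[0.042,0.091,0,0,4.6],[0,0,0,0,4.6]]
  ]
}}

```text
clock: 22.6
tool_pos: [0.5742, 0.0409, 0.1831]
orientation: [-179.9, -0.0, 155.1]
force: [-0.5, -1.8, 1.3]
opening: 0.046
gripper_force: 1.2
```

```bash
python3 -c "
from h import *
rim();st();print(ctrl.get_obs()['gripper_force'])"
```

```text
z 151.7 y [-12.3   8. ] mid -2.16 tilt -0.068
z 168.5 y [-12.2   8.2] mid -1.98 tilt -0.041
z 180.4 y [-12.    8.2] mid -1.95 tilt -0.032
z 189.5 y [-12.   8.] mid -2.02 tilt -0.029
22.65 local mm [ -0.84   2.27 183.13] F [ 1.2  -2.98  1.68] [-1.7996e+02 -1.0000e-02  1.5506e+02] 0.0455
1.2538478896021843
```

Call:
{"op": "step_arm", "data": {
  "moves": [
    [[0.042,0.091,0,0,4.6],[0,0,0,0,4.6]]
  ]
}}

```text
clock: 22.85
tool_pos: [0.5744, 0.0414, 0.1832]
orientation: [-179.9, -0.0, 155.1]
force: [-1.8, -4.9, 1.7]
opening: 0.046
gripper_force: 2.6
```

```bash
python3 -c "
from h import *
rim();st();rim();st()"
```

```text
z 151.7 y [-12.    8.2] mid -1.89 tilt -0.059
z 168.5 y [-11.9   8.5] mid -1.72 tilt -0.035
z 180.4 y [-11.6   8.6] mid -1.48 tilt -0.025
z 189.6 y [-11.5   8.5] mid -1.48 tilt -0.021
22.9 local mm [ -0.9    2.81 183.13] F [ 0.6  -4.8   2.05] [-1.7991e+02 -2.0000e-02  1.5506e+02] 0.0463
z 151.7 y [-12.1   8.2] mid -1.94 tilt -0.061
z 168.4 y [-11.9   8.5] mid -1.69 tilt -0.035
z 180.5 y [-11.7   8.6] mid -1.55 tilt -0.026
z 189.6 y [-11.5   8.5] mid -1.49 tilt -0.021
22.95 local mm [ -0.92   2.83 183.15] F [ 0.59 -5.44  2.63] [-1.7992e+02 -2.0000e-02  1.5506e+02] 0.0461
```

Call:
{"op": "step_arm", "data": {
  "moves": [
    [[0.042,0.091,0,0,4.6],[0,0,0,0,4.6]]
  ]
}}

```text
clock: 23.15
tool_pos: [0.5745, 0.0419, 0.1832]
orientation: [-179.9, -0.0, 155.1]
force: [-3.5, -6.4, 2.5]
opening: 0.0462
gripper_force: 3.6
```

```bash
python3 -c "
from h import *
rim();st();rim();st()"
```

```text
z 151.8 y [-11.9   8.4] mid -1.78 tilt -0.056
z 168.5 y [-11.5   8.8] mid -1.34 tilt -0.028
z 180.4 y [-11.3   9.1] mid -1.11 tilt -0.018
z 189.6 y [-11.2   9. ] mid -1.09 tilt -0.016
23.2 local mm [ -0.92   3.31 183.19] F [ 0.41 -6.76  3.23] [-1.7986e+02 -3.0000e-02  1.5506e+02] 0.0459
z 151.8 y [-12.    8.4] mid -1.8 tilt -0.057
z 168.4 y [-11.5   8.8] mid -1.37 tilt -0.028
z 180.4 y [-11.3   9.1] mid -1.12 tilt -0.019
z 189.6 y [-11.2   9. ] mid -1.1 tilt -0.016
23.25 local mm [ -0.93   3.26 183.19] F [ 0.31 -7.74  3.1 ] [-1.7986e+02 -3.0000e-02  1.5505e+02] 0.0463
```

The play is gone: there is no free movement, stiff at first, then a springy ~0.0028 rad/N with zero or slightly negative intercept. I put the preload at only ~5 N, so I'll add a little lever for margin and then rock again.

Call:
{"op": "step_arm", "data": {
  "moves": [
    [[-0.084,-0.181,0,0,4.6],[-0.126,-0.272,0,0,4.6],[0,0,2,0,4.6],[0,0,4,0,4.6],[0,0,4,0,4.6],[-0.1,-1.59,0,0.143,4.6],[-0.1,-1.59,0,0.143,4.6],[-0.1,-1.59,0,0.143,4.6],[-0.1,-1.59,0,0.143,4.6],[-0.1,-1.59,0,0.143,4.6]]
  ]
}}

```text
clock: 24.25
tool_pos: [0.5684, -0.041, 0.2831]
orientation: [180.0, 0.1, -163.6]
force: [0.4, -0.7, 0.2]
opening: 0.0458
gripper_force: 0.0
```

Call:
{"op": "step_arm", "data": {
  "moves": [
    [[-0.1,-1.59,0,0.143,4.6],[-0.1,-1.59,0,0.143,4.6],[-0.1,-1.59,0,0.143,4.6],[-0.1,-1.59,0,0.143,4.6],[-0.1,-1.59,0,0.143,4.6],[0,0,0,0.141,4.6],[0,0,0,0,4.6],[0,0,0,0,4.6]]
  ]
}}

```text
clock: 25.05
tool_pos: [0.5633, -0.1201, 0.2831]
orientation: [-180.0, 0.0, -115.2]
force: [0.7, -0.7, -0.4]
opening: 0.0461
gripper_force: 0.0
```

```bash
python3 -c "
from h import *
st();lever();print(ctrl.get_obs()['joint_pos'].round(1))"
```

```text
25.05 local mm [  57.16 -148.33  283.05] F [ 0.92 -0.3  -0.38] [-1.7999e+02  4.0000e-02 -1.1516e+02] 0.0461
wrist grip 683 L med 1.399 [1.359 1.468] x,z [  55.7 -162.9  221.5]
wrist arm 259 L med 1.316 [1.23  1.345] x,z [  29.6 -122.6  187.2]
scene grip 39 L med 1.437 [1.354 1.479] x,z [  58.8 -135.7  219.7]
[  7.4   9.4  -7.   -0.  -73.6 -32.5]
```

Call:
{"op": "step_arm", "data": {
  "moves": [
    [[0,0,-3,0,4.6],[0,0,-3,0,4.6],[0,0,-1.9,0,4.6],[0,0,0,0,3.0],[0,0,0,0,1.8],[0,0,0,0,1.8],[0,0,0,0,1.8]]
  ]
}}

```text
clock: 25.9
tool_pos: [0.5639, -0.1204, 0.2055]
orientation: [-179.9, 0.1, -114.9]
force: [0.3, -0.1, 0.9]
opening: 0.0206
gripper_force: 0.0
```

```bash
python3 -c "
from h import *
st()"
```

```text
25.9 local mm [  57.76 -148.35  205.48] F [0.32 0.06 0.88] [-1.7988e+02  6.0000e-02 -1.1493e+02] 0.0206
```

Call:
{"op": "step_arm", "data": {
  "moves": [
    [[0,0,0,0,1.8],[0.118,-0.055,-0.08,0,1.8],[0.118,-0.055,-0.08,0,1.8],[0.118,-0.055,-0.08,0,1.8],[0.073,-0.034,-0.05,0,1.8],[0,0,0,0,1.8],[0,0,0,0,1.8]]
  ]
}}

```text
clock: 26.6
tool_pos: [0.5674, -0.1225, 0.201]
orientation: [180.0, -0.0, -114.9]
force: [-1.0, 0.2, 0.3]
opening: 0.0183
gripper_force: 0.6
```

```bash
python3 -c "
from h import *
st()"
```

```text
26.6 local mm [  61.83 -148.8   201.01] F [-0.95 -0.22  0.29] [ 1.7999e+02 -1.0000e-02 -1.1493e+02] 0.0183
```

Call:
{"op": "step_arm", "data": {
  "moves": [
    [[0,0,0,0,3],[0,0,0,0,4],[0,0,0,0,4.6],[0,0,2,0,4.6],[0,0,3,0,4.6],[0,0,3,0,4.6],[0.05,1.59,0,-0.143,4.6],[0.05,1.59,0,-0.143,4.6],[0.05,1.59,0,-0.143,4.6],[0.05,1.59,0,-0.143,4.6]]
  ]
}}

```text
clock: 27.6
tool_pos: [0.5695, -0.0582, 0.2814]
orientation: [-180.0, 0.0, -148.0]
force: [0.4, -0.8, 0.2]
opening: 0.0461
gripper_force: 0.0
```

Call:
{"op": "step_arm", "data": {
  "moves": [
    [[0.05,1.59,0,-0.143,4.6],[0.05,1.59,0,-0.143,4.6],[0.05,1.59,0,-0.143,4.6],[0.05,1.59,0,-0.143,4.6],[0.05,1.59,0,-0.143,4.6],[0.05,1.59,0,-0.143,4.6],[0,0,0,-0.141,4.6],[0,0,0,0,4.6],[0,0,0,0,4.6]]
  ]
}}

```text
clock: 28.5
tool_pos: [0.5724, 0.0365, 0.2812]
orientation: [-180.0, 0.0, 155.3]
force: [1.0, -0.1, 0.7]
opening: 0.046
gripper_force: 0.0
```

```bash
python3 -c "
from h import *
st();rim();lever()"
```

```text
28.5 local mm [ -0.59  -2.45 281.22] F [0.96 0.38 0.74] [-1.8000e+02  1.0000e-02  1.5531e+02] 0.046
z 151.5 y [-12.4   8. ] mid -2.25 tilt -0.071
z 168.2 y [-12.1   7.8] mid -2.17 tilt -0.045
z 180.5 y [-12.4   8.1] mid -2.14 tilt -0.035
z 189.5 y [-12.1   8. ] mid -2.07 tilt -0.03
wrist arm 412 L med 1.345 [1.282 1.559] x,z [  24.7 -120.4  167.9]
top grip 26 L med 1.443 [1.406 1.508] x,z [  59.7 -136.8  218.2]
top arm 38 L med 1.379 [1.299 1.428] x,z [  34.2 -120.9  182.7]
scene grip 60 L med 1.464 [1.404 1.527] x,z [  62.2 -138.3  217.7]
```

Call:
{"op": "step_arm", "data": {
  "moves": [
    [[0,0,-3,0,4.6],[0,0,-3,0,4.6],[0,0,-2,0,4.6],[0,0,-1.2,0,4.6],[0,0,-0.8,0,4.6],[0,0,0,0,4.6],[0.063,0.136,0,0,4.6],[0.063,0.136,0,0,4.6],[0.042,0.091,0,0,4.6],[0,0,0,0,4.6]]
  ]
}}

```text
clock: 29.7
tool_pos: [0.5744, 0.0404, 0.1817]
orientation: [180.0, 0.0, 155.1]
force: [0.0, 1.0, 0.0]
opening: 0.0461
gripper_force: 0.0
```

Call:
{"op": "step_arm", "data": {
  "moves": [
    [[0.042,0.091,0,0,4.6],[0.042,0.091,0,0,4.6],[0,0,0,0,4.6]]
  ]
}}

```text
clock: 30.0
tool_pos: [0.5746, 0.0411, 0.1816]
orientation: [-179.9, -0.0, 155.1]
force: [-1.7, -4.8, 4.2]
opening: 0.046
gripper_force: 2.6
```

```bash
python3 -c "
from h import *
st();rim();st();rim()"
```

```text
30.0 local mm [ -0.59   2.62 181.56] F [ 0.52 -5.08  4.17] [-179.9    -0.    155.07] 0.046
z 151.6 y [-12.2   8.2] mid -1.99 tilt -0.063
z 168.4 y [-12.    8.3] mid -1.86 tilt -0.038
z 180.4 y [-11.8   8.4] mid -1.71 tilt -0.028
z 189.6 y [-11.7   8.3] mid -1.73 tilt -0.025
30.05 local mm [ -0.6    2.63 181.55] F [ 0.39 -5.18  4.17] [-179.9    -0.    155.07] 0.046
z 151.7 y [-12.2   8.1] mid -2.06 tilt -0.065
z 168.5 y [-12.    8.3] mid -1.84 tilt -0.038
z 180.4 y [-11.8   8.4] mid -1.72 tilt -0.028
z 189.6 y [-11.8   8.3] mid -1.75 tilt -0.025
```

Stiffer than before: 0.006 rad at 5 N. One more small push, then the other side.

Call:
{"op": "step_arm", "data": {
  "moves": [
    [[0.042,0.091,0,0,4.6],[0,0,0,0,4.6],[0,0,0,0,4.6]]
  ]
}}

```text
clock: 30.4
tool_pos: [0.5747, 0.0414, 0.1816]
orientation: [-179.8, -0.0, 155.1]
force: [-2.8, -7.3, 4.1]
opening: 0.0459
gripper_force: 3.6
```

```bash
python3 -c "
from h import *
st();rim()"
```

```text
30.4 local mm [ -0.64   2.95 181.55] F [ 0.55 -7.84  4.13] [-1.7985e+02 -2.0000e-02  1.5506e+02] 0.0459
z 151.7 y [-12.    8.3] mid -1.88 tilt -0.059
z 168.5 y [-11.7   8.6] mid -1.56 tilt -0.032
z 180.4 y [-11.5   8.7] mid -1.41 tilt -0.023
z 189.5 y [-11.4   8.6] mid -1.4 tilt -0.02
```

Call:
{"op": "step_arm", "data": {
  "moves": [
    [[-0.126,-0.272,0,0,4.6],[-0.126,-0.272,0,0,4.6],[-0.126,-0.272,0,0,4.6],[-0.126,-0.272,0,0,4.6],[-0.126,-0.272,0,0,4.6],[-0.084,-0.181,0,0,4.6],[-0.042,-0.091,0,0,4.6],[0,0,0,0,4.6]]
  ]
}}

```text
clock: 31.25
tool_pos: [0.5678, 0.0265, 0.1812]
orientation: [180.0, 0.0, 155.1]
force: [0.1, -0.6, 0.5]
opening: 0.0461
gripper_force: 0.0
```

```bash
python3 -c "
from h import *
st();rim()"
```

```text
31.25 local mm [ -0.62 -13.5  181.21] F [ 0.34 -0.53  0.47] [180.     0.   155.06] 0.0461
z 151.7 y [-12.4   7.9] mid -2.26 tilt -0.071
z 168.4 y [-12.5   8. ] mid -2.25 tilt -0.046
z 180.4 y [-12.2   7.9] mid -2.11 tilt -0.035
z 189.6 y [-12.6   8. ] mid -2.29 tilt -0.033
```

Call:
{"op": "step_arm", "data": {
  "moves": [
    [[-0.042,-0.091,0,0,4.6],[-0.042,-0.091,0,0,4.6],[0,0,0,0,4.6],[0,0,0,0,4.6]]
  ]
}}

```text
clock: 31.7
tool_pos: [0.5674, 0.0253, 0.1814]
orientation: [179.9, 0.0, 155.1]
force: [0.7, 3.4, -0.2]
opening: 0.0462
gripper_force: 2.0
```

```bash
python3 -c "
from h import *
st();rim()"
```

```text
31.7 local mm [ -0.48 -14.75 181.35] F [-0.79  3.35 -0.16] [1.7994e+02 3.0000e-02 1.5508e+02] 0.0462
z 151.6 y [-12.6   7.6] mid -2.49 tilt -0.079
z 168.4 y [-12.9   7.4] mid -2.73 tilt -0.056
z 180.4 y [-13.    7.3] mid -2.88 tilt -0.048
z 189.6 y [-13.    7.2] mid -2.94 tilt -0.042
```

Call:
{"op": "step_arm", "data": {
  "moves": [
    [[-0.042,-0.091,0,0,4.6],[0,0,0,0,4.6],[0,0,0,0,4.6]]
  ]
}}

```text
clock: 32.05
tool_pos: [0.5671, 0.0244, 0.1814]
orientation: [179.9, 0.0, 155.1]
force: [2.5, 5.6, -0.2]
opening: 0.046
gripper_force: 2.8
```

```bash
python3 -c "
from h import *
st();rim()"
```

```text
32.05 local mm [ -0.3  -15.71 181.39] F [-0.12  6.15 -0.17] [1.7993e+02 5.0000e-02 1.5507e+02] 0.046
z 151.7 y [-13.2   7.2] mid -2.96 tilt -0.093
z 168.4 y [-13.8   6.7] mid -3.52 tilt -0.073
z 180.4 y [-13.9   6.4] mid -3.75 tilt -0.062
z 189.5 y [-14.    6.2] mid -3.9 tilt -0.056
```

Both pushes gave only spring (tilt ≈0.012 and ≈0.024 rad). Now let go and retreat.

Call:
{"op": "step_arm", "data": {
  "moves": [
    [[0.042,0.091,0,0,4.6],[0.126,0.272,0,0,4.6],[0.168,0.363,0,0,4.6],[0.168,0.363,0,0,4.6],[0.042,0.091,0,0,4.6],[0,0,0,0,4.6],[0,0,2,0,4.6],[0,0,4,0,4.6],[0,0,4,0,4.6],[0,0,0,0,4.6]]
  ]
}}

```text
clock: 33.1
tool_pos: [0.5746, 0.0358, 0.2874]
orientation: [179.7, 0.4, 155.1]
force: [0.1, -0.2, -0.4]
opening: 0.0457
gripper_force: 0.0
```

```bash
python3 -c "
from h import *
st();rim();rim();lever()"
```

```text
33.1 local mm [  1.66  -2.23 287.39] F [ 0.17 -0.17 -0.42] [179.7    0.45 155.1 ] 0.0457
z 151.6 y [-12.4   7.9] mid -2.26 tilt -0.072
z 168.2 y [-12.5   7.6] mid -2.45 tilt -0.051
z 180.5 y [-12.3   7.8] mid -2.25 tilt -0.037
z 189.6 y [-12.2   7.7] mid -2.27 tilt -0.033
z 151.4 y [-12.2   7.9] mid -2.16 tilt -0.069
z 168.0 y [-12.5   7.6] mid -2.41 tilt -0.05
z 180.4 y [-12.1   7.9] mid -2.13 tilt -0.035
z 189.6 y [-12.    7.7] mid -2.14 tilt -0.031
wrist arm 415 L med 1.346 [1.279 1.55 ] x,z [  24.6 -120.3  167.7]
top grip 25 L med 1.445 [1.411 1.516] x,z [  59.4 -136.3  217.3]
top arm 37 L med 1.385 [1.282 1.431] x,z [  32.3 -121.   180.7]
scene grip 62 L med 1.466 [1.403 1.528] x,z [  62.6 -137.9  217.9]
```

```bash
python3 -c "
from h import *
print(close_job())"
```

```text
the job is handed in; nothing more can be done
None
```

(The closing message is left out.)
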